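# Flip a slide holder over against the turning block

## Task

The square slide holder lies on the bench with its blue back up. With the fingertips, push it along the bench into the scooped face of the ivory turning block until it tips up and leans steeply against the block for a moment, then, from behind, push its upper edge back over towards the robot so that it flips and ends lying flat on the bench in front of the block, white slide side up. Only push: do not lift or carry the holder off the bench, and leave the other things where they stand.

Things in the scene. Friction and masses are not known exactly. Their poses are not given: they have to be found in the camera images.
- holder_mid (a point): centre (half-way through the thickness) of the slide holder: stiff plate 100 mm along its x, 96 mm along its y, 8 mm thick, about 110 g; back (own +z side) blue; slide side (own -z) white with three slides. It starts flat on the bench in front of the turning block, blue up, its x axis within 15 degrees of the block's x axis. Friction on the bench about 0.6.
- edge_front (a point): middle of the holder's edge at its own x = -50 mm, half-way through the thickness; at the start this is the edge nearer the robot, away from the block
- edge_back (a point): middle of the holder's edge at its own x = +50 mm, half-way through the thickness; at the start this edge faces the block
- edge_left (a point): middle of the holder's edge at its own y = +48 mm, half-way through the thickness
- edge_right (a point): middle of the holder's edge at its own y = -48 mm, half-way through the thickness
- turning_block: ivory block fixed to the bench, 170 mm wide (its y). Origin: on the bench, middle of the foot line of its scooped front face; its x axis points level from the robot's side into the block, z up. The slick face (friction about 0.15) rises in flats through (x, z) = (0, 0), (11, 7), (24, 24), (32, 43), (38, 70) mm, so an edge pushed along +x rides up it.
- oil_bottle: bystander: small amber bottle with white cap, 32 mm across, 70 mm high, loose; origin at the centre of its underside
- stain_jar: bystander: amber jar with white lid, 54 mm across, 75 mm high, loose; origin at the centre of its underside
- beaker: bystander: clear glass beaker, 64 mm across, 85 mm high, loose; origin at the centre of its underside
- petri_dish: bystander: closed clear petri dish, 90 mm across, 15 mm high, loose; origin at the centre of its underside
- slide_box: bystander: green and white box for slides, 85 x 100 x 33 mm, loose; origin at the centre of its underside
- lens_can: bystander: bare aluminium screw can for an objective lens, 38 mm across, 52 mm high, loose; origin at the centre of its underside
- holder: the slide holder itself; origin at the centre of its white side, 4 mm from holder_mid along its own -z
- block_top (a point): middle of the block's top front edge, x = 38, z = 70 mm in the block's frame. The top ends at x = 49 mm; behind it is only a 10 mm high flange to x = 82 mm, so fingertips have free room there. A holder with its lower edge near the foot line leans on this edge at about 60 degrees from level and stays by itself, its upper edge about 88 mm above the bench.
Mind the look-alikes: they are no part of the job. Of the things that look like the holder, the smallest one is meant.

How it is judged (in metres and radians):
On the way:
1. the holder leans steeply (45 to 85 degrees from level) against the turning block, its white side towards the block (angle between holder_mid's own z axis and vertical between 0.79 and 1.48 rad and contact force between holder and turning_block above 0.05 N and x of holder_mid in the frame of turning_block above -0.03 m), for 0.2 s.
At the end, for the whole second after the job is handed in: The holder lies still and flat on the bench (within 5 degrees), white slide side up, its centre in front of the block's foot line and within 200 mm of the middle of that line (angle between holder_mid's own z axis and vertical above 3.05 rad and height (world z) of holder_mid below 0.009 m and x of holder_mid in the frame of turning_block below 0 m and horizontal distance between holder_mid and turning_block below 0.2 m and linear speed of holder below 0.02 m/s); the robot touches nothing.
It fails at once if the holder is lifted: the middles of all its four edges more than 20 mm above the bench (height (world z) of each of edge_front, edge_back, edge_left, edge_right above 0.02 m).
It fails at once if a bystander is moved more than 20 mm or tipped (distance of any of oil_bottle, stain_jar, beaker, petri_dish, slide_box, lens_can from where it was at the start of the episode above 0.02 m or angle between any of oil_bottle, stain_jar, beaker, petri_dish, slide_box, lens_can's own z axis and vertical above 0.35 rad).
It also fails if it takes over 64 s, if anything falls off the work surface, if the arm or the gripper's body presses on something with over 40 N, if the wrist force passes 120 N, or if a joint passes its speed limit or range.

## Robot

A 6-joint arm with a two-finger parallel gripper is mounted at the origin on the work surface. World frame = base frame: x ahead of the robot, y to its left, z up, the work surface at z = 0. Lengths are in m, angles in degrees, forces in N, time in s.
With the tool pointing down it reaches from about 0.3 to 0.85 m from the base axis. Payload 5.4 kg.
Tool frame: the origin (TCP) lies at the centre of the arm's flange, where the gripper is bolted on; the fingertips stand 173 mm ahead of it and the grasp point (between the pads) lies 155 mm ahead of it; z points along the fingers, y is the line along which they close (so a half turn about z gives the same grasp; the last joint's range is limited). The gripper opens to 85 mm and grips with 20 to 120 N. Pads are 22 mm wide; open, the fingers measure 114 mm over their backs; the gripper's body (76 mm by 85 mm) begins 54 mm behind the grasp point. The pads swing forward as they close: fully open they stand 13 mm farther back than shut.
Start: joints at [-88.7, 9.076, 91.501, -0, 79.423, -12.038], TCP at [0.133, -0.559, 0.405] pointing down, gripper open.
Joint ranges: [-166.64, 166.64], [-54.1, 131.32], [10.49, 154.53], [-73.88, 253.88], [9.74, 151.15], [-171.62, 171.62]. Speed limits (degrees/s): [147.25, 147.25, 180, 180, 180, 180].

## Interface

Orientations are given as [roll, pitch, yaw] about the fixed x, y, z axes, in that order (R = Rz(yaw) Ry(pitch) Rx(roll)).
In Python, from cell import env gives the robot as it stands. The module is installed in compiled form; this text tells all that it offers.
- The arm moves only by the tool play_rows, never from a script. Its argument "targets" is a list of rows, each a list of 2 entries, a list of its own where there are three numbers: the shift along the tool's x, y, z in m, then the turn, a rotation vector about the tool's x, y, z in rad. In form: [[[x, y, z], [rx, ry, rz]], ...]. A call has 1 to 8 rows; each row shifts and turns the commanded pose from where the row before left it, along the tool's axes as they then stand; what a row does not reach is not made up. A row lasts 1/8 s, in which the tool goes at most 62.5 mm and 10.7 degrees, less where a joint would pass 70% of its speed; a pose out of reach is approached as far as the arm can. A call with a gripper value outside its range is refused whole. "grip" is the finger opening in m, from 0 to 0.0854, set as the call begins (left out, the last holds). The fingers move at their own pace and stop on an object; the grip force is fixed at half the most. Time passes only in rows, so rows that do not move let the fingers close. It gives the time, the measured TCP pose, the force, the opening and the grip force at its end, in the units of the state.
- env.read_state(): the state, without advancing time (a new reading comes with each control period).
- env.snapshot(name): name is "scene" or "top" or "wrist"; returns (picture, depth): 400x640x3 uint8, red, green, blue; 400x640 float32, m along the optical axis (not along the pixel's ray), 0 where there is no reading.
- env.camera_info(name): a dict with "fx", "fy", "cx", "cy" (pixels), "world_from_camera" (4x4, takes a point from camera to world coordinates); the wrist camera has in their place "mount" (4x4, takes a point from camera to tool coordinates, whose origin is the TCP and whose axes are the flange's). Camera axes: x right, y up, looking along -z (the intrinsics and any distortion apply to the point x, -y, -z); pixel columns grow to the right and rows downward; lengths in m; the calibration is good to about 2 mm. A picture is of the moment at which its call begins: read the wrist's pose just before it. camera_info takes no time and is no camera call.
- env.sign_off(): hands the job in; it is judged then, once.
The state is a dict: "time": time; "joint_positions": joint angles; "qd": joint speeds; "tau": joint torques, N m; "ee_pos": TCP position; "tool_rot": TCP orientation; "contact_force": force on the tool from outside, world axes, zero at the start; "torque": the same for the moment, N m; "opening": opening from 0.0 (shut) to 1.0 (fully open); "gripper_force": force on a finger pad.
Only numpy, scipy, OpenCV 4.12 (cv2) and the standard library are available. Lean on these libraries where they do the work, as an engineer would, in place of code of your own. Each camera call takes 0.05 s, during which the arm holds its last target. There are 200 camera calls.

## Working session

There is one attempt and no reset: what is moved stays moved. The work goes in short steps, Python scripts to look and compute and a tool call to move; the robot and the scene stay as the last step left them, time stands still between calls to the robot, and variables do not carry over. Pictures are saved under pics/ and viewed, at most 10 in all, crops included, and the job is handed in when it is done.

Besides the shell and the picture viewer there is one more tool, called after "Emit:" as name(argument=value, ...), one argument or row to a line, values as JSON. play_rows: Moves the arm, as the interface text tells. Its arguments: {"type":"object","properties":{"targets":{"type":"array"},"grip":{"type":"number"}},"required":["targets"]}

```bash
mkdir -p pics
cat > h.py <<'E'
import numpy as np,cv2
from cell import env
from scipy.spatial.transform import Rotation as R
def snap(n,f):
    p,d=env.snapshot(n); cv2.imwrite('pics/'+f+'.png',p[:,:,::-1]); np.save('pics/'+f+'.npy',d); return p,d
def world(n,u,v,d):
    c=env.camera_info(n); P=np.array([(u-c['cx'])/c['fx']*d,-(v-c['cy'])/c['fy']*d,-d,1]); return (c['world_from_camera']@P)[:3]
E
python3 - <<'E'
from h import *
np.set_printoptions(precision=4,suppress=True)
print(env.read_state())
for n in('top','scene'): snap(n,n+'0'); print(env.camera_info(n))
print(env.camera_info('wrist'))
E
```

```text
{'time': 0.0, 'joint_positions': array([-88.7016,   9.1142,  91.5708,  -0.002 ,  79.423 , -12.0368]), 'qd': array([ 0.0256, -0.0096, -0.0743, -0.006 , -0.1077,  0.0594]), 'tau': array([  0.0005, -39.6003, -33.143 ,  -0.    ,   0.0083,  -0.    ]), 'ee_pos': array([ 0.1326, -0.5592,  0.4037]), 'tool_rot': array([-179.894 ,   -0.0206,   13.3356]), 'contact_force': array([-0.0797,  0.2619,  0.1521]), 'torque': array([-0.036 , -0.0102, -0.0305]), 'gripper_force': 0.0, 'opening': 1.0007067054152752}
{'fx': 451.5835498921135, 'fy': 451.5835498921135, 'cx': 321.0218627393246, 'cy': 193.2321186515357, 'world_from_camera': array([[ 0.0314,  0.9971, -0.0692,  0.462 ],
       [-0.9994,  0.0305, -0.014 , -0.0181],
       [-0.0118,  0.0696,  0.9975,  1.5684],
       [ 0.    ,  0.    ,  0.    ,  1.    ]])}
{'fx': 478.0331781764917, 'fy': 478.0331781764917, 'cx': 316.45257987442386, 'cy': 202.18738877865593, 'world_from_camera': array([[-0.6112, -0.4107,  0.6766,  1.3611],
       [ 0.7914, -0.3309,  0.514 ,  0.5904],
       [ 0.0128,  0.8496,  0.5272,  0.7132],
       [ 0.    ,  0.    ,  0.    ,  1.    ]])}
{'fx': 339.61374600626016, 'fy': 339.61374600626016, 'cx': 314.3374260955429, 'cy': 197.91067974342192, 'mount': array([[-0.0008,  0.9632,  0.2689,  0.0685],
       [ 1.    ,  0.0005,  0.0012,  0.0003],
       [ 0.001 ,  0.2689, -0.9632,  0.0304],
       [ 0.    ,  0.    ,  0.    ,  1.    ]])}
```

View pics/top0.png

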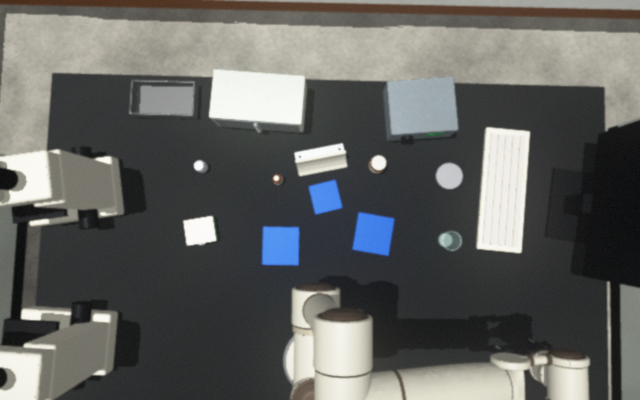

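View pics/scene0.png

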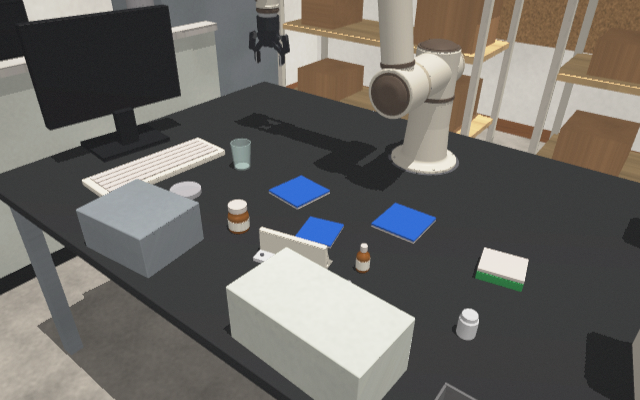

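The top view shows three blue plates, at (326,197), (281,245) and (374,234). The one at (326,197) fits: it's the smallest and sits directly in front of the block at (320,160). I'll confirm that in an enlarged crop.

Run:
```python
from h import *
np.set_printoptions(precision=4,suppress=True)
im=cv2.imread('pics/top0.png'); d=np.load('pics/top0.npy')
cv2.imwrite('pics/crop0.png',cv2.resize(im[135:260,255:405],None,fx=5,fy=4.8 and 5,interpolation=cv2.INTER_CUBIC)[:600])
for n in('top','scene'):
    im=cv2.imread(f'pics/{n}0.png').astype(int); d=np.load(f'pics/{n}0.npy')
    m=((im[:,:,0]>120)&(im[:,:,0]-im[:,:,2]>80)).astype(np.uint8)
    k,l,s,c=cv2.connectedComponentsWithStats(m)
    for i in range(1,k):
        if s[i,4]<200: continue
        v,u=np.where(l==i); P=np.array([world(n,a,b,d[b,a]) for a,b in zip(u,v) if d[b,a]>0])
        r=cv2.minAreaRect((P[:,:2]*1000).astype(np.float32)); print(n,c[i],r,'z',np.median(P[:,2]),'\n',cv2.boxPoints(r))
# block points in top
n='top'; d=np.load('pics/top0.npy'); P=np.array([[*world(n,u,v,d[v,u]),u,v] for v in range(138,182) for u in range(288,356)])
np.save('pics/blk.npy',P)
for a,b in ((0.04,0.08),(0.005,0.1)):
    q=P[(P[:,2]>a)&(P[:,2]<b)]; r=cv2.minAreaRect((q[:,:2]*1000).astype(np.float32)); print('blk',a,len(q),r,q[:,2].max(),'\n',cv2.boxPoints(r))
```

```text
top [324.9543 196.6475] ((559.641357421875, -9.815353393554688), (104.49588012695312, 99.44263458251953), 15.733482360839844) z 0.009362069464037948 
 [[495.8683  23.8754]
 [522.8336 -71.8415]
 [623.4144 -43.5061]
 [596.4492  52.2108]]
top [373.0314 233.4878] ((437.28985595703125, -179.12957763671875), (126.3103256225586, 133.40036010742188), 82.11524963378906) z 0.011529915931112189 
 [[ 362.5566 -232.5377]
 [ 494.6957 -250.8377]
 [ 512.0231 -125.7215]
 [ 379.884  -107.4215]]Traceback (most recent call last):
  File "<stdin>", line 11, in <module>
  File "h.py", line 7, in world
    c=env.camera_info(n); P=np.array([(u-c['cx'])/c['fx']*d,-(v-c['cy'])/c['fy']*d,-d,1]); return (c['world_from_camera']@P)[:3]
ValueError: time passes only in moves, steps and waits
```

View pics/crop0.png

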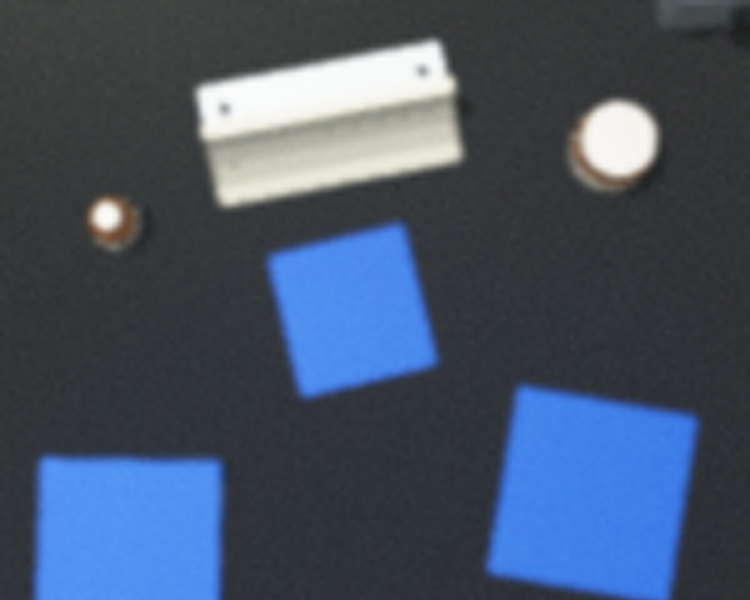

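The crop confirms the smallest plate, whose corners are at crop (268,255), (402,222), (437,360) and (302,397). The block's foot line runs from (222,205) to (462,158). camera_info has a call limit, so I'll cache it and measure in bulk.

```bash
cat > h.py <<'E'
import numpy as np,cv2
from cell import env
from scipy.spatial.transform import Rotation as R
np.set_printoptions(precision=4,suppress=True)
C={}
def snap(n,f):
    p,d=env.snapshot(n); cv2.imwrite('pics/'+f+'.png',p[:,:,::-1]); np.save('pics/'+f+'.npy',d); return p,d
def info(n):
    if n not in C: C[n]=env.camera_info(n)
    return C[n]
def world(n,u,v,d,T=None):
    c=info(n); T=c['world_from_camera'] if T is None else T
    u,v,d=map(np.asarray,(u,v,d)); P=np.stack([(u-c['cx'])/c['fx']*d,-(v-c['cy'])/c['fy']*d,-d])
    return (T[:3,:3]@P).T+T[:3,3]
def onplane(n,u,v,z):
    c=info(n); T=c['world_from_camera']; o=T[:3,3]; r=world(n,u,v,np.ones(len(u)))-o
    return o+r*((z-o[2])/r[:,2:])
E
python3 - <<'E'
from h import *
def poly(u,v,w=None): return cv2.minAreaRect(np.stack([u,v],1).astype(np.float32))
for n in('top','scene'):
    im=cv2.imread(f'pics/{n}0.png').astype(int)
    m=((im[:,:,0]>120)&(im[:,:,0]-im[:,:,2]>80)).astype(np.uint8)
    k,l,s,c=cv2.connectedComponentsWithStats(m)
    for i in range(1,k):
        if s[i,4]<200: continue
        v,u=np.where(l==i); P=onplane(n,u,v,0.008)
        r=poly(P[:,0]*1000,P[:,1]*1000); print(n,c[i],s[i,4],r,P.mean(0))
f=onplane('top',[299.4,347.4],[176,166.6],0); print('foot top',f,f.mean(0),np.degrees(np.arctan2(*(f[0]-f[1])[[0,1]])))
t=onplane('top',[255+203/5,255+456/5],[135+137/5,135+91/5],.07); print('topedge',t,t.mean(0))
d=np.load('pics/top0.npy'); v,u=np.mgrid[138:182,288:356]; v=v.ravel();u=u.ravel(); P=world('top',u,v,d[v,u])
q=P[P[:,2]>.06]; print('topface',poly(q[:,0]*1000,q[:,1]*1000),np.median(q[:,2]))
for nm,a,b,z in(('oil',277.5,179.5,.07),('jar',378,163,.075),('lens',200,166,.052),('beaker',451,240,.085),('box',200,230,.03)): print(nm,onplane('top',[a],[b],z))
im=cv2.imread('pics/scene0.png'); cv2.imwrite('pics/crop1.png',cv2.resize(im[190:310,220:380],None,fx=5,fy=5,interpolation=cv2.INTER_CUBIC))
E
```

```text
top [324.9543 196.6475] 854 ((559.0147705078125, -10.107429504394531), (103.4706802368164, 99.19708251953125), 15.809012413024902) [ 0.5589 -0.0102  0.008 ]
top [373.0314 233.4878] 1435 ((437.392578125, -179.3636474609375), (127.1383056640625, 132.6909942626953), 82.01112365722656) [ 0.4372 -0.1793  0.008 ]
top [280.1952 245.3072] 1429 ((386.8425598144531, 138.78915405273438), (131.9418182373047, 128.06704711914062), 0.08544784784317017) [0.3866 0.1385 0.008 ]
scene [298.8189 190.5234] 1005 ((434.12628173828125, -179.37521362304688), (127.27392578125, 132.63706970214844), 82.29955291748047) [ 0.4366 -0.1769  0.008 ]
scene [403.7092 221.138 ] 1341 ((383.8519287109375, 138.36285400390625), (134.05850219726562, 126.07225036621094), 0.7891295552253723) [0.3858 0.1399 0.008 ]
scene [319.7895 230.4351] 855 ((558.2915649414062, -8.250980377197266), (102.45353698730469, 97.05738067626953), 15.191803932189941) [ 0.5586 -0.0072  0.008 ]
foot top [[ 0.6289  0.0813  0.    ]
 [ 0.6669 -0.0853  0.    ]] [ 0.6479 -0.002   0.    ] -12.8634861066786
topedge [[ 0.6667  0.0911  0.07  ]
 [ 0.7027 -0.0771  0.07  ]] [0.6847 0.007  0.07  ]
topface ((605.3043212890625, -35.74224090576172), (238.6785430908203, 162.555419921875), 27.25800323486328) 0.0697121874507971
oil [[0.6075 0.1495 0.07  ]]
jar [[ 0.6722 -0.1835  0.075 ]]
lens [[0.6473 0.4163 0.052 ]]
beaker [[ 0.4252 -0.4255  0.085 ]]
box [[0.4307 0.4116 0.03  ]]
```

View pics/crop1.png

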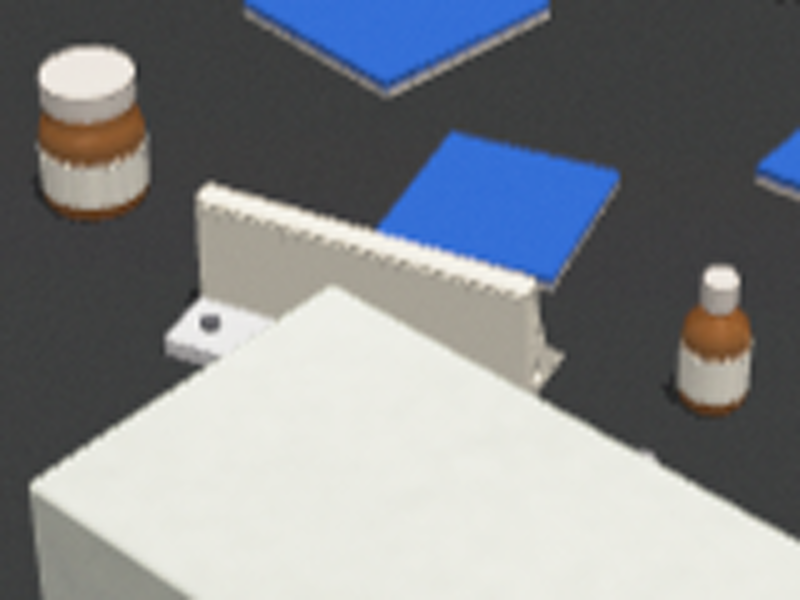

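The block frame comes out at foot ≈ (0.648, -0.001) with yaw ≈ 12.5°. The holder is about 88 mm in front of the foot, with yaw ≈ 15.5°. I'll move the gripper in front of the holder and check the white box behind the block at the same time.

Run:
```python
from h import *
d=np.load('pics/top0.npy'); v,u=np.mgrid[60:150,200:350]; v=v.ravel();u=u.ravel(); P=world('top',u,v,d[v,u])
q=P[(P[:,2]>.09)]; q=q[d[v,u][P[:,2]>.09]>0]
B=(q-[.648,-.001,0])[:,:2]@R.from_euler('z',12.5,degrees=True).as_matrix()[:2,:2]
print('box z',np.percentile(q[:,2],[5,50,95,100]),'blockframe x',np.percentile(B[:,0],[0,1,5,50]),'y',B[:,1].min(),B[:,1].max())
near=B[B[:,1]<.06]; print(near[:,0].min())
```

```text
box z [0.1217 0.1314 0.1368 0.143 ] blockframe x [0.1476 0.1552 0.1733 0.2577] y 0.0024565654787487997 0.32945447178296
0.1476292998423032
```

Emit:
play_rows(
  targets=[
    [[0.028, -0.027, 0], [0, 0, 0]],
    [[0.028, -0.027, 0], [0, 0, 0]],
    [[0.028, -0.027, 0], [0, 0, 0]],
    [[0.028, -0.027, 0], [0, 0, 0]],
    [[0.028, -0.027, 0], [0, 0, 0]],
    [[0.028, -0.027, 0], [0, 0, 0]],
    [[0.028, -0.027, 0], [0, 0, 0]],
    [[0.028, -0.027, 0], [0, 0, 0]],
  ],
  grip=0.045,
)

```text
time: 1.1
ee_pos: [0.3012, -0.2964, 0.4043]
tool_rot: [-180.0, 0.0, 13.3]
contact_force: [-0.1, -0.2, 0.3]
opening: 0.53
gripper_force: 0.0
```

Emit:
play_rows(
  targets=[
    [[0.028, -0.028, 0], [0, 0, 0]],
    [[0.028, -0.028, 0], [0, 0, 0]],
    [[0.028, -0.028, 0], [0, 0, 0]],
    [[0.028, -0.028, 0], [0, 0, 0]],
    [[0.028, -0.028, 0], [0, 0, 0]],
    [[0.028, -0.028, 0], [0, 0, 0]],
    [[0.028, -0.028, 0], [0, 0, 0]],
    [[0.028, -0.028, 0], [0, 0, 0]],
  ],
)

```text
time: 2.1
ee_pos: [0.4674, -0.0267, 0.4043]
tool_rot: [-180.0, 0.0, 13.3]
contact_force: [0.9, -1.0, -0.3]
opening: 0.528
gripper_force: 0.0
```

Emit:
play_rows(
  targets=[
    [[0, 0, 0.02], [0, 0, 0]],
    [[0, 0, 0.04], [0, 0, 0]],
    [[0, 0, 0.04], [0, 0, 0]],
    [[0, 0, 0.04], [0, 0, 0]],
    [[0, 0, 0.02], [0, 0, 0]],
    [[0, 0, 0], [0, 0, 0]],
    [[0, 0, 0], [0, 0, 0]],
  ],
)

```text
time: 2.98
ee_pos: [0.4675, -0.0281, 0.2456]
tool_rot: [180.0, -0.1, 13.3]
contact_force: [0.9, -0.3, 0.2]
opening: 0.525
gripper_force: 0.0
```

Run:
```python
from h import *
s=env.read_state(); print(s)
snap('wrist','w1')
```

```text
{'time': 2.975, 'joint_positions': array([-18.2783,   4.4281, 116.1247,  -0.0001,  59.3679,  58.3828]), 'qd': array([-0.0766, -0.6919, -0.6711,  0.0635, -0.0961, -0.0859]), 'tau': array([  0.0225, -30.2059, -27.1437,  -0.0001,   0.0421,  -0.    ]), 'ee_pos': array([ 0.4675, -0.0281,  0.2456]), 'tool_rot': array([179.9583,  -0.0675,  13.339 ]), 'contact_force': array([ 0.9482, -0.3412,  0.1844]), 'torque': array([ 0.0327,  0.0323, -0.0164]), 'gripper_force': 0.0, 'opening': 0.524633748915381}
```

View pics/w1.png

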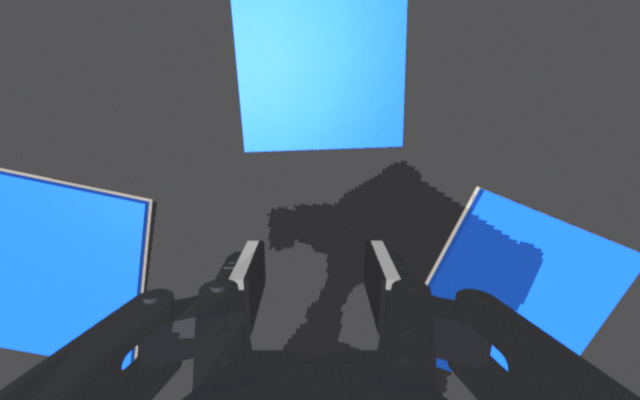

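The wrist view shows the holder's front edge from (245,152) to (404,147), and both fingertips at about row 245, clear of the two look-alikes.

```bash
cat >> h.py <<'E'
def wT(s=None):
    s=s or env.read_state(); T=np.eye(4); T[:3,:3]=R.from_euler('xyz',s['tool_rot'],degrees=True).as_matrix(); T[:3,3]=s['ee_pos']; return T
O=np.array([.648,-.001,0]); RB=R.from_euler('z',12.5,degrees=True).as_matrix()
def blk(P): return (np.asarray(P)-O)@RB
E
python3 - <<'E'
from h import *
s=env.read_state(); T=wT(s)@info('wrist')['mount']; C['wrist']['world_from_camera']=T
e=onplane('wrist',[245,404],[152,147],.008); print('edge',e,blk(e))
d=np.load('pics/w1.npy'); 
for u,v in((250,246),(380,246),(240,285),(390,285),(300,100)): print(u,v,d[v,u],world('wrist',[u],[v],[d[v,u]],T))
print('tcp blk',blk(s['ee_pos']))
E
```

```text
edge [[ 0.497   0.022   0.008 ]
 [ 0.5223 -0.0718  0.008 ]] [[-0.1424  0.0551  0.008 ]
 [-0.138  -0.0419  0.008 ]]
250 246 0.14053378 [[0.4731 0.0001 0.0856]]
380 246 0.1402031 [[ 0.4856 -0.0522  0.0859]]
240 285 0.115182325 [[ 0.471  -0.0018  0.1126]]
390 285 0.115129374 [[ 0.4827 -0.0513  0.1127]]
300 100 0.19948466 [[ 0.5346 -0.0041  0.0081]]
tcp blk [-0.182   0.0125  0.246 ]
```

Emit:
play_rows(
  targets=[
    [[0, 0.006, 0.02], [0, 0, 0]],
    [[0, 0, 0.025], [0, 0, 0]],
    [[0, 0, 0.02], [0, 0, 0]],
    [[0, 0, 0.005], [0, 0, 0]],
    [[0, 0, 0], [0, 0, 0]],
  ],
)

```text
time: 3.65
ee_pos: [0.4689, -0.034, 0.1755]
tool_rot: [180.0, -0.1, 13.3]
contact_force: [0.3, 0.2, -0.8]
opening: 0.526
gripper_force: 0.0
```

Run:
```python
from h import *
s=env.read_state(); T=wT(s)@info('wrist')['mount']; print(s['ee_pos'],s['contact_force'])
p,d=snap('wrist','w2')
for u in(248,382):
    print([ (v,round(float(world('wrist',[u],[v],[d[v,u]],T)[0,2]),4)) for v in range(228,262,3)])
```

```text
[ 0.4689 -0.034   0.1755] [ 0.2709  0.1561 -0.8432]
[(228, 0.0007), (231, 0.0007), (234, 0.0009), (237, 0.001), (240, 0.0086), (243, 0.0127), (246, 0.016), (249, 0.019), (252, 0.0215), (255, 0.0239), (258, 0.0268), (261, 0.0278)]
[(228, 0.0002), (231, -0.0007), (234, -0.0005), (237, -0.0003), (240, 0.0008), (243, 0.0118), (246, 0.0157), (249, 0.0184), (252, 0.0212), (255, 0.0254), (258, 0.0267), (261, 0.0291)]
```

The tips are about 8 mm above the bench. I'll lower them 5 mm and start pushing.

Emit:
play_rows(
  targets=[
    [[0, 0, 0.005], [0, 0, 0]],
    [[0.01, 0, 0], [0, 0, 0]],
    [[0.01, 0, 0], [0, 0, 0]],
    [[0.006, 0, 0], [0, 0, 0]],
    [[0.006, 0, 0], [0, 0, 0]],
    [[0.006, 0, 0], [0, 0, 0]],
    [[0.006, 0, 0], [0, 0, 0]],
    [[0.006, 0, 0], [0, 0, 0]],
  ],
)

```text
time: 4.7
ee_pos: [0.5165, -0.0228, 0.1712]
tool_rot: [180.0, 0.3, 13.4]
contact_force: [-13.6, -3.4, 19.3]
opening: 0.525
gripper_force: 10.2
```

Emit:
play_rows(
  targets=[
    [[0.006, 0, 0], [0, 0, 0]],
    [[0.006, 0, 0], [0, 0, 0]],
    [[0.006, 0, 0], [0, 0, 0]],
    [[0.006, 0, 0], [0, 0, 0]],
    [[0.006, 0, 0], [0, 0, 0]],
    [[0.006, 0, 0], [0, 0, 0]],
    [[0.006, 0, 0], [0, 0, 0]],
    [[0.006, 0, 0], [0, 0, 0]],
  ],
)

```text
time: 5.7
ee_pos: [0.563, -0.0118, 0.1711]
tool_rot: [-180.0, 0.4, 13.4]
contact_force: [-14.8, -3.8, 20.2]
opening: 0.528
gripper_force: 11.1
```

Run:
```python
from h import *
s=env.read_state(); T=wT(s)@info('wrist')['mount']; print(s['ee_pos'],s['contact_force'],blk(s['ee_pos']))
p,d=snap('wrist','w3')
u=np.full(20,314);v=np.arange(0,240,12); print(blk(world('wrist',u,v,d[v,u],T))[:,[0,2]])
```

```text
[ 0.563  -0.0118  0.1711] [-14.7919  -3.8313  20.1841] [-0.0853  0.0079  0.1711]
[[ 0.0112  0.0295]
 [ 0.0081  0.0292]
 [ 0.0049  0.0292]
 [ 0.0023  0.0252]
 [-0.0015  0.0275]
 [-0.0048  0.0265]
 [-0.0082  0.0246]
 [-0.0118  0.0243]
 [-0.0171  0.1404]
 [-0.0194  0.0215]
 [-0.0234  0.0203]
 [-0.0274  0.0209]
 [-0.0317  0.0201]
 [-0.0362  0.0185]
 [-0.041   0.0165]
 [-0.0458  0.0153]
 [-0.0507  0.0146]
 [-0.0561  0.0126]
 [-0.0612  0.0121]
 [-0.0667  0.0112]]
```

View pics/w3.png

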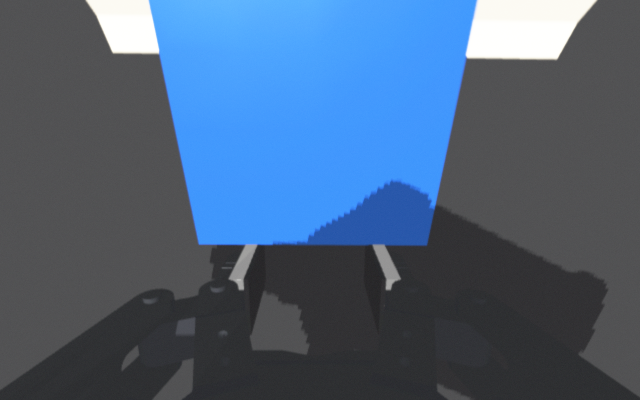

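The plate is riding up the scoop squarely. Its near edge is at row 243 and it's tilted about 13°. The tips are rubbing the bench at about 20 N, so I'll ease up and tilt the tool 6° so the gripper body clears the rising plate, then continue.

Emit:
play_rows(
  targets=[
    [[-0.0176, 0, -0.002], [0, 0.105, 0]],
    [[0.005, 0, 0.0005], [0, 0, 0]],
    [[0.005, 0, 0.0005], [0, 0, 0]],
    [[0.005, 0, 0.0005], [0, 0, 0]],
    [[0.005, 0, 0.0005], [0, 0, 0]],
    [[0.005, 0, 0.0005], [0, 0, 0]],
    [[0.005, 0, 0.0005], [0, 0, 0]],
    [[0.005, 0, 0.0005], [0, 0, 0]],
  ],
)

```text
time: 6.75
ee_pos: [0.5814, -0.0071, 0.172]
tool_rot: [180.0, -6.0, 13.3]
contact_force: [-0.2, 0.6, -0.1]
opening: 0.527
gripper_force: 0.4
```

```bash
cat > chk.py <<'E'
from h import *
import sys
s=env.read_state(); T=wT(s)@info('wrist')['mount']; print('F',s['contact_force'],'tcp',blk(s['ee_pos']),'tip',blk((wT(s)@[0,0,.168,1])[:3]),s['tool_rot'])
p,d=snap('wrist',sys.argv[1])
b=(p[:,:,2]>120)&(p[:,:,2].astype(int)-p[:,:,0]>80)&(d>0)
v,u=np.where(b); k=(v<240)&(u>200)&(u<430); P=blk(world('wrist',u[k],v[k],d[v[k],u[k]],T))
c=np.median(P,0); P=P[np.linalg.norm(P-c,axis=1)<.09]; n=np.linalg.svd(P-P.mean(0),full_matrices=False)[2][2]; n*=np.sign(n[2])
print('n',n,'tilt',np.degrees(np.arccos(n[2])),'min',np.percentile(P,1,0),'max',np.percentile(P,99,0))
E
python3 chk.py w4
```

```text
F [-0.1951  0.5606 -0.0972] tcp [-0.0664  0.0085  0.172 ] tip [-0.0487  0.0087  0.005 ] [179.9914  -6.0387  13.3421]
n [-0.712  -0.0089  0.7021] tilt 45.406035375318375 min [-0.0359 -0.0312  0.0075] max [0.032  0.0486 0.0766]
```

Emit:
play_rows(
  targets=[
    [[0.005, 0, 0.0006], [0, 0, 0]],
    [[0.005, 0, 0.0006], [0, 0, 0]],
    [[0.005, 0, 0.0006], [0, 0, 0]],
    [[0.004, 0, 0.0005], [0, 0, 0]],
    [[0.003, 0, 0.0003], [0, 0, 0]],
    [[0, 0, 0], [0, 0, 0]],
  ],
)

```text
time: 7.55
ee_pos: [0.6027, -0.002, 0.1717]
tool_rot: [180.0, -6.1, 13.3]
contact_force: [0.2, 0.1, 1.0]
opening: 0.529
gripper_force: 0.0
```

```bash
python3 chk.py w5
```

```text
F [0.2339 0.1349 0.9997] tcp [-0.0444  0.0088  0.1717] tip [-0.0267  0.009   0.0046] [179.9896  -6.0514  13.342 ]
n [-0.8285 -0.0089  0.5599] tilt 55.952233347534296 min [-0.014  -0.0294  0.0076] max [0.0426 0.0474 0.0883]
```

Emit:
play_rows(
  targets=[
    [[0.004, 0, 0.0004], [0, 0, 0]],
    [[0.003, 0, 0.0003], [0, 0, 0]],
    [[0, 0, 0], [0, 0, 0]],
    [[0, 0, 0], [0, 0, 0]],
  ],
)

```text
time: 8.1
ee_pos: [0.6094, -0.0004, 0.1718]
tool_rot: [180.0, -6.0, 13.3]
contact_force: [-0.0, 0.2, 0.7]
opening: 0.524
gripper_force: 0.0
```

```bash
python3 chk.py w6
```

```text
F [-0.0163  0.1659  0.7131] tcp [-0.0375  0.0089  0.1718] tip [-0.0198  0.0091  0.0047] [179.9915  -6.0446  13.341 ]
n [-0.8651 -0.0081  0.5016] tilt 59.894464174018296 min [-0.007  -0.0287  0.0081] max [0.0435 0.0469 0.0917]
```

Leaning at 60°. I'll retreat, rise and check that it stays.

Emit:
play_rows(
  targets=[
    [[-0.01, 0, -0.001], [0, 0, 0]],
    [[-0.02, 0, -0.003], [0, 0, 0]],
    [[-0.02, 0, -0.01], [0, -0.105, 0]],
    [[0, 0, -0.03], [0, 0, 0]],
    [[0, 0, -0.04], [0, 0, 0]],
    [[0, 0, -0.04], [0, 0, 0]],
    [[0, 0, -0.025], [0, 0, 0]],
    [[0, 0, 0], [0, 0, 0]],
  ],
)

```text
time: 9.15
ee_pos: [0.5598, -0.0125, 0.3175]
tool_rot: [179.9, -0.3, 13.3]
contact_force: [0.3, -0.4, 0.2]
opening: 0.528
gripper_force: 0.0
```

```bash
python3 chk.py w7
```

```text
F [ 0.307  -0.4486  0.1776] tcp [-0.0886  0.0079  0.3175] tip [-0.0878  0.0075  0.1495] [179.8736  -0.252   13.3331]
n [-0.8697 -0.0018  0.4935] tilt 60.42677976467259 min [-0.0092 -0.0371  0.0011] max [0.0348 0.0568 0.0814]
```

It leans by itself at 60°. Now I'll go over and down behind it.

Emit:
play_rows(
  targets=[
    [[0.03, 0, 0], [0, 0, 0]],
    [[0.04, 0, 0], [0, 0, 0]],
    [[0.04, 0, 0], [0, 0, 0]],
    [[0.04, 0, 0], [0, 0, 0]],
    [[0.025, -0.004, 0], [0, 0, 0]],
    [[0, 0, 0.03], [0, 0, 0]],
    [[0, 0, 0.025], [0, 0, 0]],
    [[0, 0, 0.0], [0, 0, 0]],
  ],
)

```text
time: 10.2
ee_pos: [0.7269, 0.0322, 0.2545]
tool_rot: [-179.8, 0.5, 13.3]
contact_force: [-0.0, -0.6, 0.2]
opening: 0.527
gripper_force: 0.0
```

Run:
```python
from h import *
s=env.read_state(); print(blk(s['ee_pos']),s['contact_force'])
p,d=snap('scene','s2'); cv2.imwrite('pics/s2c.png',cv2.resize(p[150:300,200:400,::-1],None,fx=4,fy=4,interpolation=cv2.INTER_CUBIC))
```

```text
[0.0842 0.0153 0.2545] [-0.0212 -0.6141  0.1781]
```

View pics/s2c.png

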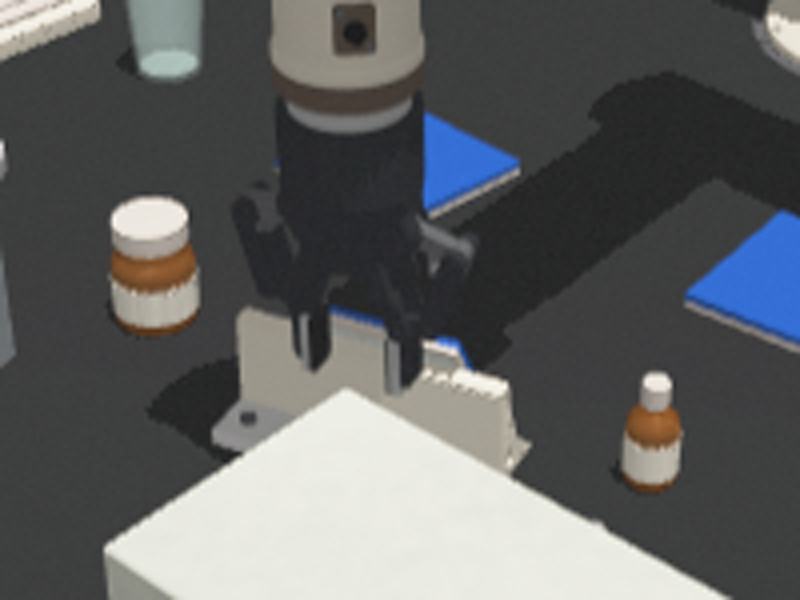

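The gripper is behind the block. The tips at crop (310,365) and (400,390) sit clear behind the holder's upper edge, and the jar and bottle haven't moved. I'll lower 9 mm and push back.

Emit:
play_rows(
  targets=[
    [[0, 0, 0.009], [0, 0, 0]],
    [[-0.01, 0, 0], [0, 0, 0]],
    [[-0.008, 0, 0], [0, 0, 0]],
    [[-0.006, 0, 0], [0, 0, 0]],
    [[-0.006, 0, 0], [0, 0, 0]],
    [[-0.006, 0, 0], [0, 0, 0]],
    [[-0.006, 0, 0], [0, 0, 0]],
    [[-0.006, 0, 0], [0, 0, 0]],
  ],
)

```text
time: 11.25
ee_pos: [0.6817, 0.0209, 0.2513]
tool_rot: [180.0, 0.0, 13.3]
contact_force: [-0.9, 0.6, -0.4]
opening: 0.528
gripper_force: 0.1
```

Emit:
play_rows(
  targets=[
    [[-0.006, 0, 0], [0, 0, 0]],
    [[-0.006, 0, 0], [0, 0, 0]],
    [[-0.006, 0, 0], [0, 0, 0]],
    [[-0.006, 0, 0], [0, 0, 0]],
    [[-0.006, 0, 0], [0, 0, 0]],
    [[-0.006, 0, 0], [0, 0, 0]],
    [[-0.006, 0, 0], [0, 0, 0]],
    [[-0.006, 0, 0], [0, 0, 0]],
  ],
)

```text
time: 12.25
ee_pos: [0.635, 0.0098, 0.2513]
tool_rot: [-180.0, -0.0, 13.3]
contact_force: [1.0, -0.3, 0.5]
opening: 0.528
gripper_force: 0.0
```

Run:
```python
from h import *
s=env.read_state(); print(blk(s['ee_pos']),s['contact_force'])
p,d=snap('scene','s3'); cv2.imwrite('pics/s3c.png',cv2.resize(p[150:300,200:400,::-1],None,fx=4,fy=4,interpolation=cv2.INTER_CUBIC))
```

```text
[-0.0103  0.0133  0.2513] [ 0.9959 -0.3002  0.5466]
```

View pics/s3c.png

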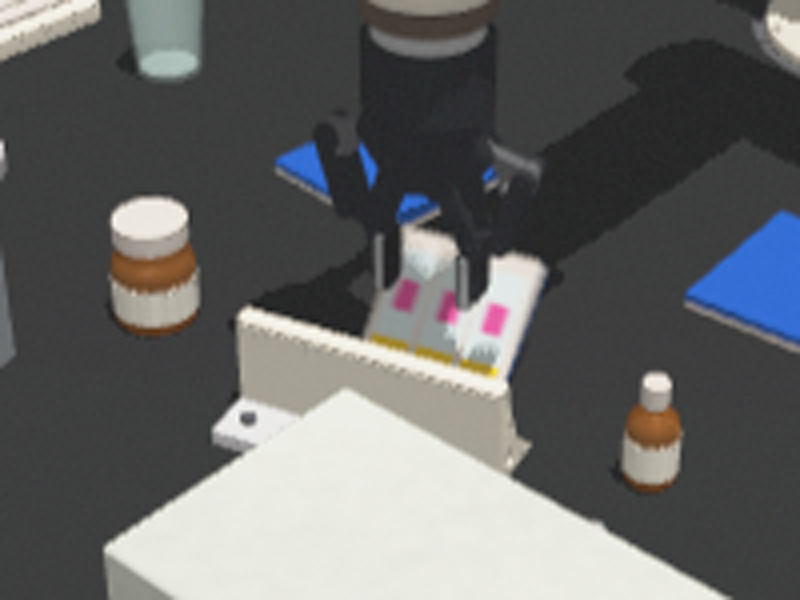

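The white slide side now shows and the plate is falling towards the robot. I'll rise and check that it lies flat.

Emit:
play_rows(
  targets=[
    [[0, 0, -0.01], [0, 0, 0]],
    [[0, 0, -0.03], [0, 0, 0]],
    [[0, 0, -0.04], [0, 0, 0]],
    [[-0.03, 0, -0.04], [0, 0, 0]],
    [[-0.04, 0, -0.02], [0, 0, 0]],
    [[-0.04, 0, 0], [0, 0, 0]],
    [[0, 0, 0], [0, 0, 0]],
    [[0, 0, 0], [0, 0, 0]],
  ],
)

```text
time: 13.3
ee_pos: [0.5289, -0.0155, 0.3922]
tool_rot: [180.0, -0.1, 13.3]
contact_force: [0.6, 0.3, -0.3]
opening: 0.526
gripper_force: 0.0
```

Run:
```python
from h import *
s=env.read_state(); T=wT(s)@info('wrist')['mount']; print(blk(s['ee_pos']))
p,d=snap('wrist','w8')
v,u=np.mgrid[0:400:3,0:640:3]; v=v.ravel();u=u.ravel();z=d[v,u]; P=world('wrist',u,v,z,T); B=blk(P)
k=(z>0)&(P[:,2]>.004)&(P[:,2]<.03)&(B[:,0]<-.003)&(B[:,0]>-.16)&(abs(B[:,1])<.09)&(p[v,u].min(1)>60)
Q=B[k]; n=np.linalg.svd(Q-Q.mean(0),full_matrices=False)[2][2]; print(k.sum(),'tilt',np.degrees(np.arccos(abs(n[2]))),'z',np.median(Q[:,2]),'rng',np.percentile(Q,[1,99],axis=0))
```

```text
[-0.1194  0.0116  0.3922]
1072 tilt 0.15702531544610784 z 0.008626659867934622 rng [[-0.113  -0.0377  0.0068]
 [-0.0151  0.0566  0.0104]]
```

View pics/w8.png

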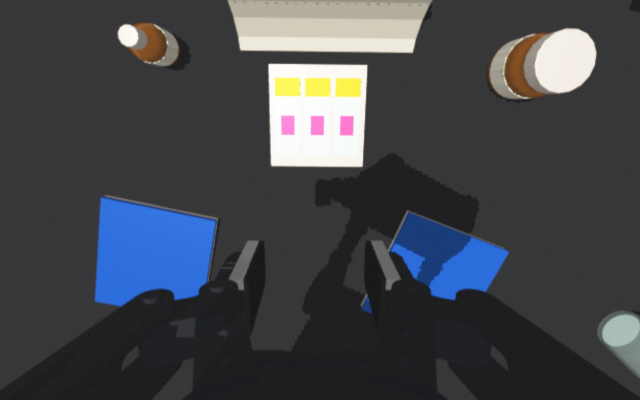

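The holder lies flat (0.2° tilt), white side up at (268–367, 65–167), about 14 mm clear of the foot line. The bystanders stand where they were.

```bash
python3 -c "
from cell import env
print(env.sign_off())"
```

```text
the job is handed in; nothing more can be done
None
```

Done: the holder leaned at about 60° against the block, was flipped from behind, and lay flat, white side up, about 14 mm in front of the foot line when I handed the job in. The sign-off gave no verdict.

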